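Load the ready mould and close the fusing kiln

ROBOT

A 6-joint arm with a two-finger parallel gripper is mounted at the origin on the work surface. World frame = base frame: x ahead of the robot, y to its left, z up, the work surface at z = 0. Lengths are in m, angles in rad, forces in N, time in s.
With the tool pointing down it reaches from about 0.35 to 0.875 m from the base axis. Payload 4.2 kg.
Tool frame: the origin (TCP) lies at the very end of the fingers, on their centre line; the grasp point (between the pads) lies 19 mm behind it; z points along the fingers, y is the direction in which the jaws open and shut (so a half turn about z gives the same grasp; the last joint's range is limited). The gripper opens to 85 mm and grips with 20 to 120 N. Pads are 22 mm wide; open, the fingers measure 114 mm over their backs; the gripper's body (76 mm by 85 mm) begins 54 mm behind the grasp point. The pads swing forward as they close: fully open they stand 13 mm farther back than shut.
Start: joints at [1.502, 0.385, 0.008, 0, -1.194, -0.259], TCP at [0.201, 0.592, 0.231] pointing down, gripper open.
Joint ranges: [-3.14, 3.14], [-1.21, 2.06], [-1.07, 1.41], [-3.16, 2.05], [-2.99, -0.16], [-3.1, 3.1]. Speed limits (rad/s): [2.79, 2.79, 3.14, 3.14, 3.14, 3.14].

INTERFACE

Orientations are given as a unit quaternion [x, y, z, w].
In Python, from plant import ctrl gives the robot as it stands.
- The arm moves only by the tool servo_tool, never from a script. Its argument "commands" is a list of rows, each a list of 6 numbers: the shift along the tool's x, y, z in m, then the turn, a rotation vector about the tool's x, y, z in degrees. A call has 1 to 20 rows; each row shifts and turns the pose as measured when the row begins, along the tool's axes as they then stand; what a row does not reach is not made up. A row lasts 1/10 s, in which the tool goes at most 50 mm and 8.59 degrees, less where a joint would pass 70% of its speed; a pose out of reach is approached as far as the arm can. A call is refused whole if a number of a shift passes 0.05 or a number of a turn 8.59, either way. A call with a gripper value outside its range is refused whole. "gripper" is the gripper's target within -1 to 1 (fully open at 1, half-way at 0, shut at -1), set as the call begins (left out, the last holds). The fingers move at their own pace and stop on an object; "grip_force" is the grip in N (left out, the last holds). Time passes only in rows, so rows that do not move let the fingers close. It gives the time, the measured TCP pose, the force and the opening at its end, in the units of the state.
- ctrl.sense(): the state, without advancing time (a new reading comes with each control period).
- ctrl.get_image(name): name is "scene" or "top" or "wrist"; returns the picture (420x560x3 uint8, red, green, blue); there is no depth.
- ctrl.calibration(name): a dict with "camera_matrix" (3x3 intrinsics, pixels), "pose" (4x4, takes a point from camera to world coordinates); the wrist camera has in their place "mount" (4x4, takes a point from camera to tool coordinates, whose origin is the TCP and whose axes are the flange's). Camera axes: x right, y up, looking along -z (the intrinsics and any distortion apply to the point x, -y, -z); pixel columns grow to the right and rows downward; lengths in m; the calibration is good to about 2 mm. A picture is of the moment at which its call begins: read the wrist's pose just before it. calibration takes no time and is no camera call.
- ctrl.hand_in(): hands the job in, once; it reports no verdict.
Trained networks look in the newest picture that a camera, given by its name, has taken for a name from the list of things; names that differ only in an ending like _2 or _b are one class to them, and where a whole thing is asked for, a point or a joint stands for the part that bears it (a point fixed in the world has none). Each returns a list of dicts, best first, with "conf" (0 to 1); they miss things now and then, are a little off and sometimes report something else, mostly with a low value. They report only what shows in the picture. A call takes as long as a camera call. They do not tell look-alikes from the thing itself.
- ctrl.silhouettes(camera, name): "pixels" (420x560 bool, what is visible of it).
- ctrl.pinpoint(camera, name): "xyz" ([x, y, z] in m, in world coordinates, good to about 4 mm: a listed point, or the origin of a listed thing).
The state is a dict: "t": time; "q": joint angles; "joint_velocities": joint speeds; "effort": joint torques, N m; "position": TCP position; "tool_rot": TCP orientation; "contact_force": force on the tool from outside, world axes, zero at the start; "wrist_torque": the same for the moment, N m; "opening": finger opening in m.
Only numpy, scipy, OpenCV 4.12 (cv2) and the standard library are available. Lean on these libraries where they do the work, as an engineer would, in place of code of your own. Each camera call takes 0.05 s, during which the arm holds its last target. There are 200 camera calls.

TASK

One of the two moulds on the ware board has its strip of glass laid on it, the other has only a brush lying on it. Put the mould with the glass, carried level so that the strip stays lying on it, onto the pad in the free half of the kiln, squarely beside the mould already in there, and then lower the kiln lid gently until it is fully shut. Do not disturb the mould and glass already in the kiln, nor the other mould and its brush, and do not knock over the glue bottle.

Things in the scene. Friction and masses are not known exactly. Their poses are not given: they have to be found in the camera images.
- kiln: fixed bench-top fusing kiln: shell 212 deep (own x) x 330 wide (own y), flat rim 92 mm high; chamber in its middle 146 (x) x 264 (y), 50 deep (floor 42 mm above the table), in two halves centred 62 mm left and right (+y, -y). 60 mm wide controller on the -y side, as high as the rim. Origin: centre of the underside on the table; x from the front (robot side, handle) to the hinge behind, z up
- kiln_lid (a joint): lid angle, rad: 0 = fully shut on the rim, 1.3 = open stop. Starts at 1.02 to 1.17, leaning over the back half of the chamber: a hand held upright in the chamber meets it, one leaning back to the front does not. Flat slab 212 x 330 x 50 mm thick, about 0.7 kg; its stiff hinge holds it above about 1 rad, further down it falls shut if let go
- kiln_hinge (a point): middle of the lid's hinge line, which runs along the kiln's y on the back edge of the rim (106 mm behind the kiln's origin, 92 mm above the table)
- kiln_handle (a point): middle of the lid's black bar handle, which moves with the lid: round, 15 mm thick, parallel to the kiln's y, 140 mm clear between its two posts, 46 mm out from the lid's front edge. From the hinge line it is 258 mm forward along the lid and 35 mm off the lid's lower face; lid shut, it is 127 mm above the table
- pad: flat white fibre pad 120 (own x) x 76 (own y) x 3 mm, fixed on the chamber floor in the free half of the kiln, where the next mould stands; parallel to the kiln; origin at the centre of its underside, its top 45 mm above the table
- mould_in: white ceramic pen-tray slumping mould, a shallow open trough 116 long (own x) x 60 wide (own y) x 32 mm high, about 0.2 to 0.35 kg; walls 7 mm thick, trough floor 14 mm above the underside; origin at the centre of the underside, z up. This one already stands in the other half of the kiln, lengthwise along the kiln's x, with its own glass strip on it
- glass_in: glass strip like the other one, lying on the mould that is already in the kiln; origin at the centre of its underside
- mould_1: white ceramic pen-tray slumping mould, a shallow open trough 116 long (own x) x 60 wide (own y) x 32 mm high, about 0.2 to 0.35 kg; walls 7 mm thick, trough floor 14 mm above the underside; origin at the centre of the underside, z up. One of the two on the ware board, side by side with their long sides parallel, 110 mm apart centre to centre
- mould_2: white ceramic pen-tray slumping mould, a shallow open trough 116 long (own x) x 60 wide (own y) x 32 mm high, about 0.2 to 0.35 kg; walls 7 mm thick, trough floor 14 mm above the underside; origin at the centre of the underside, z up. The other of the two on the ware board
- mould_1_top (a point): centre of the top of mould_1, 32 mm above its underside
- mould_2_top (a point): centre of the top of mould_2, 32 mm above its underside
- glass: loose flat strip of blue-green glass 108 (own x) x 53 (own y) x 6 mm, 86 g, lying flat on the rim of one of the two moulds on the ware board, centred and lengthwise; which mould changes from start to start; origin at the centre of its underside
- brush: flat wooden kiln-wash brush, 160 mm long, 36 wide, 10 thick, lying lengthwise across the other, empty mould on the ware board; origin near its middle on the underside
- board: plywood ware board 180 (own x) x 250 (own y) x 15 mm thick, fixed on the table, carrying the two moulds; the moulds' long sides run along its x; origin at the centre of its underside
- glue: white glue bottle, 40 mm wide, 110 mm tall, standing behind, between ware board and kiln; origin under its centre
Not all that is in view belongs to the job. What is shaped like the mould_1 but red is not meant.

How it is judged:
On the way:
1. the mould with its glass stands on the pad in the free half of the kiln, let go, while the lid is still open (((horizontal distance between mould_1 and pad below 0.018 m and angle between the x axis of mould_1 and the x axis of pad, either way round below 0.2 rad and z of mould_1 in the frame of pad below 0.007 m and angle between mould_1's own z axis and vertical below 0.06 rad and horizontal distance between glass and mould_1 below 0.012 m and angle between the x axis of glass and the x axis of mould_1, either way round below 0.2 rad and z of glass in the frame of mould_1 between 0.028 and 0.036 m and distance of mould_2 from where it was at the start of the episode below 0.02 m and linear speed of mould_1 below 0.02 m/s) or (horizontal distance between mould_2 and pad below 0.018 m and angle between the x axis of mould_2 and the x axis of pad, either way round below 0.2 rad and z of mould_2 in the frame of pad below 0.007 m and angle between mould_2's own z axis and vertical below 0.06 rad and horizontal distance between glass and mould_2 below 0.012 m and angle between the x axis of glass and the x axis of mould_2, either way round below 0.2 rad and z of glass in the frame of mould_2 between 0.028 and 0.036 m and distance of mould_1 from where it was at the start of the episode below 0.02 m and linear speed of mould_2 below 0.02 m/s)) and value of joint kiln_lid above 0.6 rad and contact force between the fingers and mould_1 below 0.05 N and contact force between the fingers and mould_2 below 0.05 N), for 0.2 s.
At the end, for the whole second after the job is handed in: Mould flat on the pad, at rest, within 18 mm and 0.2 rad; its strip on it within 12 mm and 0.2 rad; lid within 0.02 rad of shut; other bench mould within 20 mm of its start, brush within 25 mm, mould and glass already in the kiln within 15 mm (((horizontal distance between mould_1 and pad below 0.018 m and angle between the x axis of mould_1 and the x axis of pad, either way round below 0.2 rad and z of mould_1 in the frame of pad below 0.007 m and angle between mould_1's own z axis and vertical below 0.06 rad and horizontal distance between glass and mould_1 below 0.012 m and angle between the x axis of glass and the x axis of mould_1, either way round below 0.2 rad and z of glass in the frame of mould_1 between 0.028 and 0.036 m and distance of mould_2 from where it was at the start of the episode below 0.02 m and linear speed of mould_1 below 0.02 m/s) or (horizontal distance between mould_2 and pad below 0.018 m and angle between the x axis of mould_2 and the x axis of pad, either way round below 0.2 rad and z of mould_2 in the frame of pad below 0.007 m and angle between mould_2's own z axis and vertical below 0.06 rad and horizontal distance between glass and mould_2 below 0.012 m and angle between the x axis of glass and the x axis of mould_2, either way round below 0.2 rad and z of glass in the frame of mould_2 between 0.028 and 0.036 m and distance of mould_1 from where it was at the start of the episode below 0.02 m and linear speed of mould_2 below 0.02 m/s)) and value of joint kiln_lid below 0.02 rad and distance of brush from where it was at the start of the episode below 0.025 m and distance of each of mould_in, glass_in from where it was at the start of the episode below 0.015 m); the robot touches nothing.
It fails at once if the kiln lid swings down faster than 1.4 rad/s (let fall or slammed; lowered gently it stays well below) (velocity of joint kiln_lid below -1.4 rad/s).
It fails at once if the mould already in the kiln is shifted by more than 15 mm, or its glass by more than 15 mm (distance of any of mould_in, glass_in from where it was at the start of the episode above 0.015 m).
It fails at once if the brush is shifted by more than 25 mm (distance of brush from where it was at the start of the episode above 0.025 m).
It fails at once if the glass strip leaves its mould: it ends up more than 20 mm off the middle of both bench moulds (distance between glass and mould_1_top above 0.02 m and distance between glass and mould_2_top above 0.02 m).
It fails at once if the glue bottle is knocked over (angle between glue's own z axis and vertical above 0.5 rad).
It also fails if it takes over 61 s, if anything falls off the work surface, if the arm or the gripper's body presses on something with over 40 N, if the wrist force passes 120 N, or if a joint passes its speed limit or range.

## Working session

There is one attempt and no reset: what is moved stays moved. The work goes in short steps, Python scripts to look and compute and a tool call to move; the robot and the scene stay as the last step left them, time stands still between calls to the robot, and variables do not carry over. Pictures are saved under pics/ and viewed, about 8 in all and at most 12, crops included, and the job is handed in when it is done.

Besides the shell and the picture viewer there is one more tool, called by a JSON object that holds its "op" and its "data". servo_tool: Moves the arm, as the interface text tells. Its arguments: {"type":"object","properties":{"commands":{"type":"array","items":{"type":"array","items":{"type":"number"}}},"gripper":{"type":"number"},"grip_force":{"type":"number"}},"required":["commands"]}

```bash
mkdir -p pics; ls; cat > h.py <<'E'
import numpy as np, cv2
from plant import ctrl
from scipy.spatial.transform import Rotation as R
def save(cam,f):
    im=ctrl.get_image(cam); cv2.imwrite('pics/'+f,im[:,:,::-1]); return im
def pp(cam,names):
    for n in names:
        for d in ctrl.pinpoint(cam,n)[:4]: print(cam,n,np.round(d['xyz'],3),round(d['conf'],2))
def st():
    s=ctrl.sense(); print('t',s['t'],'p',np.round(s['position'],4),'q',np.round(s['tool_rot'],4),'F',np.round(s['contact_force'],1),'op',s['opening'],'j',np.round(s['q'],3)); return s
E
python3 - <<'E'
from h import *
a=save('scene','s1.png'); pp('scene',['kiln','pad','mould_1','mould_in','glass','brush','glue','kiln_handle','kiln_hinge','board'])
b=save('top','t1.png'); pp('top',['kiln','pad','mould_1','mould_in','glass','brush','glue','kiln_handle','kiln_hinge','board'])
st()
print(R.from_quat(ctrl.sense()['tool_rot']).as_matrix().round(3))
E
```

```text
pics
scene kiln [ 0.58  -0.231 -0.001] 0.62
scene pad [ 0.608 -0.174  0.042] 0.77
scene mould_1 [0.852 0.032 0.003] 0.84
scene mould_1 [0.499 0.316 0.015] 0.77
scene mould_1 [0.54  0.209 0.02 ] 0.68
scene mould_1 [ 0.554 -0.283  0.072] 0.67
scene mould_in [ 0.553 -0.282  0.041] 0.92
scene glass [0.495 0.314 0.046] 0.62
scene brush [0.535 0.209 0.044] 0.7
scene glue [ 0.725  0.12  -0.005] 0.92
scene kiln_handle [ 0.592 -0.236  0.333] 0.84
scene kiln_hinge [ 0.552 -0.285  0.07 ] 0.39
scene board [ 0.522  0.257 -0.002] 0.55
top kiln [ 0.585 -0.229 -0.   ] 0.71
top mould_1 [0.542 0.216 0.017] 0.85
top mould_1 [0.852 0.025 0.001] 0.76
top mould_1 [0.498 0.316 0.01 ] 0.61
top mould_1 [0.542 0.209 0.046] 0.33
top mould_in [ 0.552 -0.284  0.038] 0.71
top mould_in [0.541 0.207 0.048] 0.46
top glass [0.5   0.31  0.045] 0.61
top glass [ 0.55  -0.287  0.043] 0.5
top brush [0.543 0.211 0.045] 0.71
top glue [0.727 0.119 0.003] 0.55
top glue [ 0.553 -0.287  0.044] 0.33
top kiln_handle [ 0.589 -0.234  0.335] 0.86
top kiln_hinge [ 0.672 -0.278  0.089] 0.63
top kiln_hinge [ 0.727  0.121 -0.002] 0.23
top board [0.518 0.265 0.004] 0.76
top board [0.543 0.214 0.02 ] 0.55
top board [0.538 0.212 0.048] 0.24
t 1.1 p [0.2012 0.5917 0.2313] q [ 0.9866 -0.1632 -0.      0.    ] F [-0.7  0.3 -0.6] op 0.08500501237888264 j [ 1.502  0.385  0.008 -0.    -1.194 -0.259]
[[ 0.947 -0.322 -0.   ]
 [-0.322 -0.947 -0.   ]
 [-0.     0.    -1.   ]]
```

View pics/s1.png

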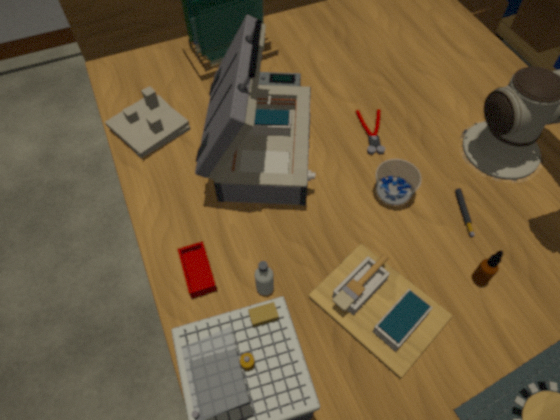

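View pics/t1.png

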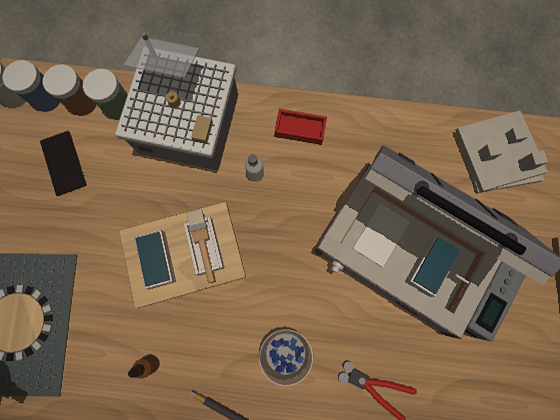

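The wanted mould, with the blue-green strip, is at scene (404,318) and top (153,259). Three things could be mistaken for it:
- the brush mould, at scene (360,285) and top (203,248)
- the mould already in the kiln, at scene (270,118) and top (437,265)
- the red tray, at scene (197,268) and top (300,126)

Next I'll refine the headings and check the choice in a close crop.

```bash
cat >> h.py <<'E'
def plane(cam,uv,z,T=None):
    c=ctrl.calibration(cam); K=np.array(c['camera_matrix']); T=np.array(c['pose']) if T is None else T
    d=np.c_[np.asarray(uv,float),np.ones(len(uv))]@np.linalg.inv(K).T; d=d*[1,-1,-1]@T[:3,:3].T
    return T[:3,3]+d*((z-T[2,3])/d[:,2])[:,None]
def wristT():
    s=ctrl.sense(); T=np.eye(4); T[:3,:3]=R.from_quat(s['tool_rot']).as_matrix(); T[:3,3]=s['position']
    return T@np.array(ctrl.calibration('wrist')['mount'])
def rects(cam,name,z,T=None,n=3):
    for d in ctrl.silhouettes(cam,name)[:n]:
        c,_=cv2.findContours(d['pixels'].astype(np.uint8),cv2.RETR_EXTERNAL,cv2.CHAIN_APPROX_NONE)
        c=max(c,key=cv2.contourArea)[:,0]; p=plane(cam,c,z,T)[:,:2]
        (x,y),(w,h),a=cv2.minAreaRect((p*1000).astype(np.float32))
        if w<h: w,h,a=h,w,a+90
        print(cam,name,round(d['conf'],2),'pix',c.mean(0).round(),'ctr',round(x),round(y),'size',round(w),round(h),'yaw',round((a+90)%180-90,1))
E
python3 - <<'E'
from h import *
for cam in ('scene','top'):
    im=ctrl.get_image(cam)
    rects(cam,'glass',.053); rects(cam,'glass_in',.08); rects(cam,'pad',.045); rects(cam,'board',.015,n=1)
    rects(cam,'kiln',.092,n=1)
    pp(cam,['kiln_hinge','kiln_handle','pad'])
    if cam=='top':
        cv2.imwrite('pics/c1.png',cv2.resize(im[190:320,110:260,::-1],None,fx=4,fy=4))
E
```

```text
scene glass 0.66 pix [404. 316.] ctr 500 314 size 111 55 yaw 21.2
scene glass_in 0.8 pix [272. 117.] ctr 545 -278 size 89 57 yaw -27.5
scene pad 0.93 pix [264. 161.] ctr 608 -176 size 120 70 yaw -26.3
scene board 0.92 pix [374. 303.] ctr 523 263 size 253 189 yaw -67.6
scene kiln 0.84 pix [257. 122.] ctr 552 -354 size 699 283 yaw 66.5
scene kiln_handle [ 0.591 -0.234  0.334] 0.84
scene pad [ 0.608 -0.175  0.042] 0.65
scene pad [ 0.725  0.119 -0.005] 0.16
top glass 0.7 pix [152. 258.] ctr 497 312 size 108 53 yaw 22.7
top glass 0.6 pix [254. 168.] ctr 725 122 size 61 40 yaw 7.7
top glass 0.52 pix [213. 244.] ctr 545 190 size 119 30 yaw 22.7
top glass_in 0.7 pix [436. 265.] ctr 551 -284 size 108 55 yaw -26.1
top board 0.93 pix [188. 253.] ctr 518 261 size 254 184 yaw -67.7
top kiln 0.8 pix [436. 249.] ctr 572 -284 size 440 297 yaw 63.4
top kiln_hinge [ 0.672 -0.279  0.094] 0.93
top kiln_hinge [ 0.728  0.122 -0.001] 0.22
top kiln_handle [ 0.593 -0.234  0.336] 0.85
top pad [ 0.61  -0.171  0.045] 0.94
```

View pics/c1.png

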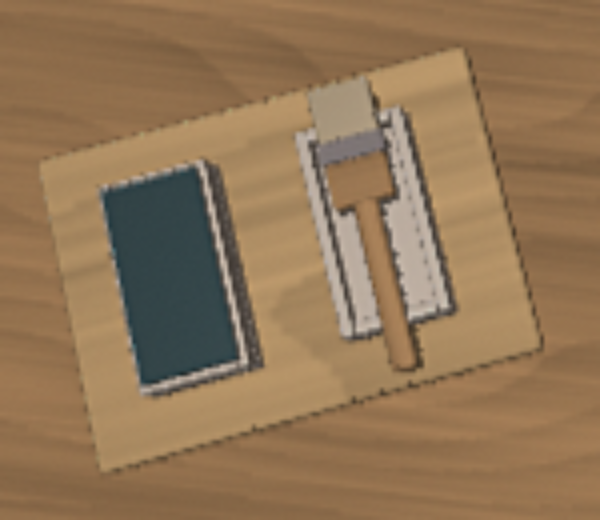

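The crop confirms it: the glass strip lies centred on the left mould, and the brush is on the other one. I'll turn first.

{"op": "servo_tool", "data": {"commands": [[0,0,0,0,0,-8.3],[0,0,0,0,0,-8.3],[0,0,0,0,0,-8.3],[0,0,0,0,0,-8.3],[0,0,0,0,0,-8.3],[0,0,0,0,0,0]], "gripper": 1}}

```text
t: 2.6
position: [0.2012, 0.5917, 0.2313]
tool_rot: [0.978, 0.209, 0.0, -0.0]
contact_force: [0.3, 0.7, 0.8]
opening: 0.0856
```

```bash
cat >> h.py <<'E'
def go(target,yaw=None,tilt=None):
    """print tool-frame shift to target TCP and rotvec (deg, tool) to yaw/tilt"""
    s=ctrl.sense(); Rm=R.from_quat(s['tool_rot']); 
    print('p',np.round(s['position'],4),'F',np.round(s['contact_force'],1),'op',round(s['opening'],4),'t',round(s['t'],1),'j',np.round(s['q'],2))
    print('shift tool mm',(1000*Rm.inv().apply(np.array(target)-s['position'])).round(1))
    if yaw is not None: print('turn',np.degrees((Rm.inv()*tgt(yaw,tilt)).as_rotvec()).round(2))
def tgt(yaw,tilt):
    t=np.radians(tilt); c,s=np.cos(t),np.sin(t)
    return R.from_euler('z',yaw,degrees=True)*R.from_matrix(np.array([[c,0,s],[0,-1,0],[s,0,-c]]).T)
E
python3 - <<'E'
from h import *
print(tgt(22.4,0).apply([[1,0,0],[0,0,1]]).round(2))
go([.498-.05,.313-.02,.2],22.4,0)
E
```

```text
[[ 0.92  0.38  0.  ]
 [ 0.    0.   -1.  ]]
p [0.2012 0.5917 0.2313] F [0.3 0.7 0.8] op 0.0856 t 2.6 j [ 1.5   0.38  0.01  0.   -1.19  0.49]
shift tool mm [102.9 373.6  31.3]
turn [-0.   -0.    1.77]
```

{"op": "servo_tool", "data": {"commands": [[0.01,0.037,0.003,0,0,1.7],[0.01,0.037,0.003,0,0,0],[0.01,0.037,0.003,0,0,0],[0.01,0.037,0.003,0,0,0],[0.01,0.037,0.003,0,0,0],[0.01,0.037,0.003,0,0,0],[0.01,0.037,0.003,0,0,0],[0.01,0.037,0.003,0,0,0],[0.01,0.037,0.003,0,0,0],[0.01,0.037,0.003,0,0,0],[0,0,0,0,0,0],[0,0,0,0,0,0]]}}

```text
t: 3.8
position: [0.4391, 0.2751, 0.2007]
tool_rot: [0.985, 0.175, 0.002, -0.002]
contact_force: [-0.3, 0.5, 0.2]
opening: 0.0852
```

```bash
python3 - <<'E'
from h import *
T=wristT(); im=save('wrist','w1.png')
rects('wrist','glass',.053,T,2); rects('wrist','mould_1',.03,T,2); pp('wrist',['glass','mould_1'])
go([.498,.313,.2],22.4,28)
E
```

```text
wrist glass 0.75 pix [266. 124.] ctr 497 313 size 108 53 yaw 22.4
wrist mould_1 0.91 pix [296.  94.] ctr 537 298 size 35 5 yaw 21.1
wrist mould_1 0.84 pix [358. 123.] ctr 532 227 size 122 32 yaw 23.6
wrist glass [0.499 0.313 0.052] 0.72
wrist mould_1 [0.539 0.211 0.015] 0.92
p [0.4382 0.2767 0.2007] F [-0.1  0.8 -0.6] op 0.0854 t 4.0 j [ 0.88  0.23 -0.3  -0.   -1.04  1.05]
shift tool mm [ 68.7 -13.1   1. ]
turn [ 0.31 27.76 -1.9 ]
```

View pics/w1.png

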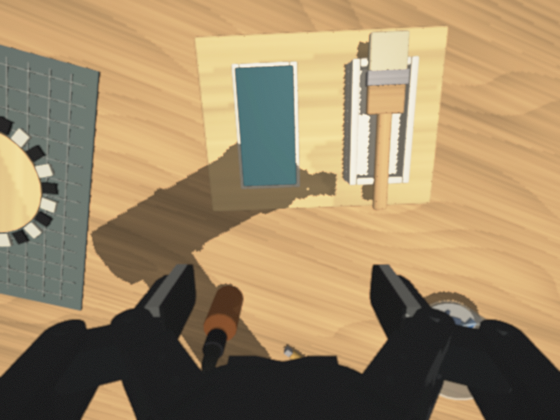

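The wrist view shows the strip centred on its mould at pixel (266,124), with the brush mould at (383,120). I'll tilt the hand back now.

{"op": "servo_tool", "data": {"commands": [[0.0,0,0,0,7,-0.5],[0.0,0,0,0,7,-0.5],[0.0,0,0,0,7,-0.5],[0,0,0,0,6.7,-0.3],[0,0,0,0,0,0]]}}

```text
t: 4.55
position: [0.4457, 0.2776, 0.2048]
tool_rot: [0.956, 0.187, 0.223, -0.036]
contact_force: [0.3, -0.7, -0.5]
opening: 0.0852
```

```bash
python3 - <<'E'
from h import *
go([.506,.317,.11],22.4,28)
print(np.array(ctrl.calibration('wrist')['mount']).round(3))
E
```

```text
p [0.4457 0.2776 0.2048] F [ 0.3 -0.7 -0.5] op 0.0852 t 4.5 j [ 0.95  0.05 -0.81  0.66 -0.41  0.44]
shift tool mm [ 21.8 -15.3 116. ]
turn [ 0.91  1.89 -0.09]
[[ 0.     0.957  0.291  0.073]
 [ 1.    -0.001  0.001  0.   ]
 [ 0.001  0.291 -0.957 -0.144]
 [ 0.     0.     0.     1.   ]]
```

{"op": "servo_tool", "data": {"commands": [[0.003,-0.002,0.015,0.2,0.5,0],[0.003,-0.002,0.015,0.2,0.5,0],[0.003,-0.002,0.015,0.2,0.5,0],[0.003,-0.002,0.015,0.2,0.5,0],[0.003,-0.002,0.015,0,0,0],[0.003,-0.002,0.015,0,0,0],[0.003,-0.002,0.015,0,0,0],[0.001,-0.001,0.008,0,0,0],[0,0,0,0,0,0]]}}

```text
t: 5.45
position: [0.5226, 0.3331, 0.1422]
tool_rot: [0.954, 0.182, 0.234, -0.038]
contact_force: [-0.2, 0.1, 0.2]
opening: 0.0856
```

```bash
python3 - <<'E'
from h import *
go([.506,.317,.07],22.4,28)
E
```

```text
p [0.5226 0.3331 0.1422] F [-0.2  0.1  0.2] op 0.0856 t 5.5 j [ 0.7   0.27 -0.81  1.35 -0.16 -0.06]
shift tool mm [-52.2   8.1  54.3]
turn [ 1.09  0.6  -0.58]
```

```bash
cat > kin.py <<'E'
import numpy as np
from h import *
from scipy.optimize import least_squares
D=[([1.502,.385,.008,0,-1.194,-.259],[.2012,.5917,.2313],R.from_quat([.9866,-.1632,0,0])),
   ([.88,.23,-.30,0,-1.04,1.05],[.4382,.2767,.2007],R.from_quat([.985,.175,.002,-.002])),
   ([.95,.05,-.81,.66,-.41,.44],[.4457,.2776,.2048],R.from_quat([.956,.187,.223,-.036])),]
s=ctrl.sense(); D.append((s['q'],s['position'],R.from_quat(s['tool_rot'])))
A=[];b=[]
for q,p,r in D:
    tz=r.apply([0,0,1]); f=q[2]-q[1]; c,sn=np.cos(q[0]),np.sin(q[0])
    # unknown a1,d1,L1,L2,a3,Lt
    h=np.array([1,0,np.sin(q[1]),np.cos(f),-np.sin(f),0]); v=np.array([0,1,np.cos(q[1]),np.sin(f),np.cos(f),0])
    e=np.eye(6)[5]
    A+=[c*h+tz[0]*e, sn*h+tz[1]*e, v+tz[2]*e]; b+=list(p)
A=np.array(A);b=np.array(b); x,res,rk,sv=np.linalg.lstsq(A,b,rcond=None)
print('a1,d1,L1,L2,a3,Lt',x.round(3),'resid mm',(1000*(A@x-b)).round(1),sv.round(3))
a1,d1,L1,L2,a3,Lt=x
def ik(p,yaw,tilt):
    Rm=tgt(yaw,tilt); w=np.array(p)-Lt*Rm.apply([0,0,1]); q1=np.arctan2(w[1],w[0])
    rr,zz=np.hypot(w[0],w[1])-a1,w[2]-d1; Lf=np.hypot(L2,a3); g=np.arctan2(a3,L2)
    d=np.hypot(rr,zz); el=np.arctan2(zz,rr); 
    al=np.arccos((L1**2+d*d-Lf**2)/(2*L1*d)); up=el+al; q2=np.pi/2-up
    f=np.arctan2(zz-L1*np.sin(up),rr-L1*np.cos(up))-g; q3=f+q2
    fd=np.array([np.cos(f)*np.cos(q1),np.cos(f)*np.sin(q1),np.sin(f)])
    return np.array([q1,q2,q3]), np.arccos(fd@Rm.apply([0,0,1]))
if __name__=='__main__':
    for q,p,r in D: print(q[1],q[2],q[4])
    for t in (0,10,15,20,28):
        o=[]
        for yaw,(x0,y0),zb in ((22.4,(.497,.313),.022),(22.4,(.497,.313),.20),(-26.5,(.609,-.174),.052),(-26.5,(.609,-.174),.12),(-26.5,(.52,-.13),.2)):
            q,b5=ik([x0,y0,zb],yaw,t); o.append((q.round(2).tolist(),round(-b5,2)))
        print(t,o)
E
python3 kin.py
```

```text
a1,d1,L1,L2,a3,Lt [-0.032  0.482  0.721  0.429 -0.063  0.707] resid mm [-158.9   21.9   -3.6 -135.7   89.8    6.1  -16.1   22.6   -2.8   16.8
  -24.1    0.3] [3.881 2.864 0.708 0.43  0.194 0.116]
0.385 0.008 -1.194
0.23 -0.3 -1.04
0.05 -0.81 -0.41
0.2680564785997031 -0.8128027575230002 -0.16356611099395288
0 [([0.56, 0.56, -0.29], np.float64(-0.72)), ([0.56, 0.37, -0.09], np.float64(-1.11)), ([-0.28, 0.57, -0.16], np.float64(-0.84)), ([-0.28, 0.5, -0.09], np.float64(-0.98)), ([-0.24, 0.31, -0.19], np.float64(-1.07))]
10 [([0.61, 0.49, -0.56], np.float64(-0.36)), ([0.61, 0.24, -0.33], np.float64(-0.82)), ([-0.23, 0.47, -0.43], np.float64(-0.5)), ([-0.23, 0.38, -0.36], np.float64(-0.66)), ([-0.18, 0.18, -0.42], np.float64(-0.8))]
15 [([0.64, 0.47, -0.69], np.float64(-0.16)), ([0.64, 0.19, -0.46], np.float64(-0.67)), ([-0.2, 0.45, -0.57], np.float64(-0.31)), ([-0.2, 0.34, -0.49], np.float64(-0.49)), ([-0.13, 0.13, -0.54], np.float64(-0.66))]
20 [([0.68, 0.49, -0.84], np.float64(-0.14)), ([0.68, 0.14, -0.58], np.float64(-0.52)), ([-0.17, 0.45, -0.7], np.float64(-0.13)), ([-0.17, 0.32, -0.62], np.float64(-0.31)), ([-0.07, 0.09, -0.66], np.float64(-0.52))]
28 [([0.78, 0.65, -1.1], np.float64(-0.66)), ([0.78, 0.11, -0.79], np.float64(-0.28)), ([-0.08, 0.52, -0.94], np.float64(-0.38)), ([-0.08, 0.33, -0.84], np.float64(-0.19)), ([0.08, 0.06, -0.85], np.float64(-0.33))]
```

```bash
python3 - <<'E'
s=open('kin.py').read()
s=s.replace("tz[0]*e, sn*h+tz[1]*e,","tz[0]*e+sn*u, sn*h+tz[1]*e-c*u,").replace("e=np.eye(6)[5]","e=np.eye(7)[5];u=np.eye(7)[6]").replace(",0]); v",",0,0]); v").replace("np.cos(f),0])\n","np.cos(f),0,0])\n").replace("a1,d1,L1,L2,a3,Lt=x","a1,d1,L1,L2,a3,Lt,so=x")
s=s.replace("q1=np.arctan2(w[1],w[0])\n","rw=np.hypot(w[0],w[1]); q1=np.arctan2(w[1],w[0])+np.arcsin(so/rw)\n").replace("np.hypot(w[0],w[1])-a1","np.sqrt(rw**2-so**2)-a1")
open('kin.py','w').write(s)
E
python3 kin.py
```

```text
a1,d1,L1,L2,a3,Lt [ 0.241 -0.328  0.59   0.076  0.15   0.115  0.14 ] resid mm [-21.3 -14.4 -16.   -0.8  33.1  21.8 -32.5  11.3  -6.4  48.8 -56.9   0.5] [3.882 2.864 2.007 0.695 0.428 0.168 0.103]
0.385 0.008 -1.194
0.23 -0.3 -1.04
0.05 -0.81 -0.41
0.2680564785997031 -0.8128027575230002 -0.16356611099395288
0 [([0.8, 0.33, -1.37], np.float64(-0.13)), ([0.8, 0.31, -0.28], np.float64(-0.98)), ([-0.06, 0.38, -1.05], np.float64(-0.14)), ([-0.06, 0.36, -0.67], np.float64(-0.53)), ([0.02, 0.21, -0.49], np.float64(-0.87))]
10 [([0.82, 0.3, -1.44], np.float64(-0.34)), ([0.82, 0.27, -0.38], np.float64(-0.76)), ([-0.04, 0.35, -1.13], np.float64(-0.1)), ([-0.04, 0.33, -0.76], np.float64(-0.33)), ([0.04, 0.17, -0.57], np.float64(-0.68))]
15 [([0.82, 0.29, -1.49], np.float64(-0.46)), ([0.82, 0.25, -0.44], np.float64(-0.65)), ([-0.04, 0.33, -1.18], np.float64(-0.21)), ([-0.04, 0.31, -0.81], np.float64(-0.23)), ([0.05, 0.15, -0.62], np.float64(-0.59))]
20 [([0.83, 0.28, -1.53], np.float64(-0.58)), ([0.83, 0.23, -0.5], np.float64(-0.54)), ([-0.03, 0.32, -1.23], np.float64(-0.33)), ([-0.03, 0.29, -0.87], np.float64(-0.17)), ([0.06, 0.13, -0.66], np.float64(-0.5))]
28 [([0.84, 0.27, -1.62], np.float64(-0.78)), ([0.84, 0.2, -0.6], np.float64(-0.39)), ([-0.02, 0.3, -1.31], np.float64(-0.53)), ([-0.02, 0.27, -0.95], np.float64(-0.22)), ([0.07, 0.1, -0.75], np.float64(-0.38))]
```

```bash
python3 - <<'E'
import numpy as np, itertools
from h import *
from kin import D
# zero-ish frame: x fwd, y left, z up; pitch up positive about -y
ax={'roll':[1,0,0],'-roll':[-1,0,0],'pit':[0,-1,0],'-pit':[0,1,0],'yaw':[0,0,1],'-yaw':[0,0,-1]}
E=lambda a,t: R.from_rotvec(np.array(ax[a],float)*t)
for a4,a5,s2,s3 in itertools.product(ax,ax,['pit','-pit'],['pit','-pit']):
  for a6 in ax:
    Ms=[]
    for q,p,r in D:
        M=E('yaw',q[0])*E(s2,q[1])*E(s3,q[2])*E(a4,q[3])*E(a5,q[4])*E(a6,q[5])
        Ms.append(M.inv()*r)
    e=max((Ms[0].inv()*m).magnitude() for m in Ms)
    if e<.25: print(a4,a5,a6,s2,s3,round(e,3),Ms[0].as_matrix().round(2).tolist())
E
```

```text
a1,d1,L1,L2,a3,Lt [ 0.241 -0.328  0.59   0.076  0.15   0.115  0.14 ] resid mm [-21.3 -14.4 -16.   -0.8  33.1  21.8 -32.5  11.3  -6.4  48.8 -56.9   0.5] [3.882 2.864 2.007 0.695 0.428 0.168 0.103]
-roll pit -roll -pit pit 0.009 [[0.0, 0.0, 1.0], [-1.0, 0.0, 0.0], [-0.0, -1.0, 0.0]]
```

```bash
cat > kin.py <<'E'
import numpy as np
from h import *
D=[([1.502,.385,.008,0,-1.194,-.259],[.2012,.5917,.2313],R.from_quat([.9866,-.1632,0,0])),
   ([.88,.23,-.30,0,-1.04,1.05],[.4382,.2767,.2007],R.from_quat([.985,.175,.002,-.002])),
   ([.95,.05,-.81,.66,-.41,.44],[.4457,.2776,.2048],R.from_quat([.956,.187,.223,-.036])),
   ([.70,.268,-.813,1.35,-.1636,-.06],[.5226,.3331,.1422],R.from_quat([.954,.182,.234,-.038]))]
rv=lambda a,t: R.from_rotvec(np.array(a,float)*t)
M6=R.from_matrix([[0,0,1],[-1,0,0],[0,-1,0]])
def chain(q):
    r=[rv([0,0,1],q[0])]
    for a,t in zip(([0,1,0],[0,-1,0],[-1,0,0],[0,-1,0],[-1,0,0]),q[1:]): r.append(r[-1]*rv(a,t))
    return r
# params: (rotation index, axis)
P=[(0,0),(0,1),(0,2),(1,2),(2,0),(2,2),(3,1),(4,0),(4,1)]
def rowsof(q):
    r=chain(q); return np.array([r[i].apply(np.eye(3)[a]) for i,a in P]).T
def fit(P0=None,lam=1e-2,data=D):
    A=np.vstack([rowsof(q) for q,_,_ in data]); b=np.concatenate([p for _,p,_ in data])
    x=np.linalg.solve(A.T@A+lam**2*np.eye(len(P)),A.T@b); return x,A@x-b
if __name__=='__main__':
    for l in (1e-3,1e-2,3e-2):
        x,e=fit(lam=l); print(dict(zip(P,x.round(3))),(1000*e).round(0).tolist())
    for q,p,r in D: print(np.degrees(((chain(q)[-1]*M6).inv()*r).magnitude()).round(2))
E
python3 kin.py
```

```text
{(0, 0): np.float64(-0.004), (0, 1): np.float64(0.002), (0, 2): np.float64(0.169), (1, 2): np.float64(0.567), (2, 0): np.float64(0.427), (2, 2): np.float64(-0.003), (3, 1): np.float64(-0.081), (4, 0): np.float64(0.303), (4, 1): np.float64(-0.081)} [1.0, 0.0, 1.0, -1.0, 0.0, -0.0, -1.0, -0.0, -2.0, 1.0, 0.0, 2.0]
{(0, 0): np.float64(-0.003), (0, 1): np.float64(0.001), (0, 2): np.float64(0.166), (1, 2): np.float64(0.566), (2, 0): np.float64(0.425), (2, 2): np.float64(-0.002), (3, 1): np.float64(-0.081), (4, 0): np.float64(0.3), (4, 1): np.float64(-0.081)} [1.0, -0.0, 1.0, -1.0, 0.0, -0.0, -1.0, 0.0, -2.0, 1.0, 0.0, 2.0]
{(0, 0): np.float64(0.011), (0, 1): np.float64(-0.003), (0, 2): np.float64(0.145), (1, 2): np.float64(0.557), (2, 0): np.float64(0.409), (2, 2): np.float64(0.005), (3, 1): np.float64(-0.079), (4, 0): np.float64(0.284), (4, 1): np.float64(-0.079)} [2.0, -2.0, 0.0, 1.0, 1.0, 0.0, -2.0, 2.0, -3.0, 1.0, -1.0, 2.0]
0.01
0.51
0.4
0.15
```

```bash
cat >> kin.py <<'E'
lo=np.array([-3.14,-1.21,-1.07,-3.16,-2.99,-3.1]);hi=np.array([3.14,2.06,1.41,2.05,-.16,3.1])
from scipy.optimize import least_squares
X,_=fit(lam=1e-3)
def ik(p,rt,q0):
    def f(q):
        r=chain(q); return np.r_[10*(rowsof(q)@X-p),((r[-1]*M6).inv()*rt).as_rotvec()]
    s=least_squares(f,np.clip(q0,lo+.02,hi-.02),bounds=(lo,hi)); return s.x,np.abs(s.fun).max()
E
cat > opt.py <<'E'
from kin import *
rng=np.random.default_rng(0)
def uni(c,yaw,x): a=np.radians(yaw); return np.array([c[0]+x*np.cos(a),c[1]+x*np.sin(a)])
for fl in (0,1):
  for t in (0,12,20,28,35):
    for nm,yaw,c,z in (('pick',22.4,(.497,.313),.022),('pickhi',22.4,(.497,.313),.16),('place',-26.5,(.609,-.174),.052),('placehi',-26.5,(.609,-.174),.13),('front',-26.5,(.52,-.13),.15)):
        rt=tgt(yaw+180*fl,t*(-1)**fl); p=np.r_[uni(c,yaw,.019*np.sin(np.radians(t))),z]; S=set()
        for k in range(25):
            q,e=ik(p,rt,rng.uniform(np.maximum(lo,[-1,0,-1,-3.1,-2.5,-3]),np.minimum(hi,[1.5,1.2,1.2,2,-.2,3])))
            if e<2e-3: S.add(tuple(q.round(1)))
        print(fl,t,nm,[tuple(map(float,s)) for s in list(S)[:4]])
E
python3 opt.py
```

```text
0 0 pick [(0.8, 0.5, -0.3, -0.0, -0.7, 1.1)]
0 0 pickhi [(0.8, 0.4, -0.2, -0.0, -1.0, 1.1)]
0 0 place [(-0.0, 0.6, -0.2, 0.0, -0.8, 1.1)]
0 0 placehi [(-0.0, 0.5, -0.1, -0.0, -1.0, 1.1)]
0 0 front [(0.1, 0.3, -0.3, -0.0, -0.9, 1.0)]
0 12 pick [(0.9, 0.5, -0.6, 0.3, -0.3, 0.8)]
0 12 pickhi [(0.9, 0.3, -0.4, 0.2, -0.7, 1.0)]
0 12 place [(0.0, 0.5, -0.4, 0.2, -0.5, 0.9)]
0 12 placehi [(0.0, 0.4, -0.3, 0.2, -0.7, 1.0)]
0 12 front [(0.1, 0.2, -0.5, 0.2, -0.6, 0.8)]
0 20 pick []
0 20 pickhi [(0.9, 0.3, -0.6, 0.4, -0.5, 0.7)]
0 20 place []
0 20 placehi [(0.0, 0.4, -0.5, 0.4, -0.4, 0.7)]
0 20 front [(0.1, 0.2, -0.7, 0.5, -0.4, 0.5)]
0 28 pick []
0 28 pickhi [(0.7, 0.2, -0.8, 1.3, -0.2, 0.0)]
0 28 place []
0 28 placehi []
0 28 front []
0 35 pick []
0 35 pickhi []
0 35 place []
0 35 placehi []
0 35 front []
1 0 pick [(0.8, 0.5, -0.3, -0.0, -0.7, -2.0)]
1 0 pickhi [(0.8, 0.4, -0.2, 0.0, -1.0, -2.0)]
1 0 place [(-0.0, 0.6, -0.2, -0.0, -0.8, -2.0)]
1 0 placehi [(-0.0, 0.5, -0.1, -0.0, -1.0, -2.0)]
1 0 front [(0.1, 0.3, -0.3, -0.0, -0.9, -2.1)]
1 12 pick [(0.9, 0.5, -0.6, 0.3, -0.3, -2.3)]
1 12 pickhi [(0.9, 0.3, -0.4, 0.2, -0.7, -2.2)]
1 12 place [(0.0, 0.5, -0.4, 0.2, -0.5, -2.2)]
1 12 placehi [(0.0, 0.4, -0.3, 0.2, -0.7, -2.2)]
1 12 front [(0.1, 0.2, -0.5, 0.2, -0.6, -2.3)]
1 20 pick []
1 20 pickhi [(0.9, 0.3, -0.6, 0.4, -0.5, -2.4)]
1 20 place []
1 20 placehi [(0.0, 0.4, -0.5, 0.4, -0.4, -2.4)]
1 20 front [(0.1, 0.2, -0.7, 0.5, -0.4, -2.6)]
1 28 pick []
1 28 pickhi [(0.7, 0.2, -0.8, 1.2, -0.2, -3.1)]
1 28 place []
1 28 placehi []
1 28 front []
1 35 pick []
1 35 pickhi []
1 35 place []
1 35 placehi []
1 35 front []
```

{"op": "servo_tool", "data": {"commands": [[0,0,-0.04,0,0,0],[0,0,-0.04,0,0,0],[0,0,-0.04,0,0,0],[0,0,-0.04,0,0,0],[0,0,-0.02,0,-7,0],[0,0,0,0,-7,0],[0,0,0,0,-7,0],[0,0,0,0,-6.5,0],[0,0,0,0,0,8.2],[0,0,0,0,0,8.2],[0,0,0,0,0,8.2],[0,0,0,0,0,8.2],[0,0,0,0,0,8.2],[0,0,0,0,0,8.2],[0,0,0,0,0,0]], "gripper": -1}}

```text
t: 6.95
position: [0.4525, 0.3174, 0.2832]
tool_rot: [0.968, -0.251, -0.001, -0.006]
contact_force: [0.3, 0.1, -0.3]
opening: -0.0001
```

```bash
cat >> h.py <<'E'
K0=np.array([.5810,-.2290]);KY=-26.5
def kil(x,y,z):
    a=np.radians(KY); c,s=np.cos(a),np.sin(a); return np.array([K0[0]+x*c-y*s,K0[1]+x*s+y*c,z])
def tokil(p):
    a=np.radians(KY); d=np.array(p[:2])-K0; c,s=np.cos(a),np.sin(a); return np.array([d@[c,s],d@[-s,c],p[2]]).round(4)
E
python3 - <<'E'
from h import *
print('pad',kil(0,.062,0),'min',kil(0,-.062,0),'hinge',kil(.106,0,0)); print(tokil([.592,-.2345,.334]))
go(kil(-.06,0,.31),KY,0)
E
```

```text
pad [ 0.60866426 -0.17351407  0.        ] min [ 0.55333574 -0.28448593  0.        ] hinge [ 0.67586304 -0.27629697  0.        ]
[ 0.0123 -0.      0.334 ]
p [0.4525 0.3174 0.2832] F [ 0.3  0.1 -0.3] op -0.0001 t 7.0 j [ 0.9   0.22 -0.09 -0.01 -1.25  0.17]
shift tool mm [317.3 417.7 -33.3]
turn [-0.65  0.32 -2.53]
```

{"op": "servo_tool", "data": {"commands": [[0.023,0.032,-0.005,-0.6,0.3,-2.5],[0.023,0.032,-0.005,0,0,0],[0.023,0.032,-0.005,0,0,0],[0.023,0.032,-0.005,0,0,0],[0.023,0.032,-0.005,0,0,0],[0.023,0.032,-0.005,0,0,0],[0.023,0.032,-0.003,0,0,0],[0.023,0.032,0,0,0,0],[0.023,0.032,0,0,0,0],[0.023,0.032,0,0,0,0],[0.023,0.032,0,0,0,0],[0.023,0.032,0,0,0,0],[0.01,0.02,0,0,0,0],[0,0,0,0,0,0]]}}

```text
t: 8.35
position: [0.5394, -0.1773, 0.3139]
tool_rot: [0.981, -0.193, -0.003, -0.013]
contact_force: [-0.2, -0.3, -0.3]
opening: 0.0002
```

```bash
python3 - <<'E'
from h import *
go(kil(-.03,0,.31),KY,0); print(tokil(ctrl.sense()['position']))
E
```

```text
p [ 0.5394 -0.1773  0.3139] F [-0.2 -0.3 -0.3] op 0.0002 t 8.3 j [-0.05  0.25  0.02 -0.03 -1.35  1.24]
shift tool mm [28.2 30.   2.8]
turn [-1.37  0.72  4.23]
[-0.0603  0.0277  0.3139]
```

{"op": "servo_tool", "data": {"commands": [[0.01,0.015,0,-0.7,0.4,2.2],[0,0.015,0.002,-0.7,0.3,2],[0.01,0,0,0,0,0],[0.012,0,0,0,0,0],[0.012,0,0,0,0,0],[0.012,0,0,0,0,0],[0.012,0,0,0,0,0],[0.012,0,0,0,0,0],[0.012,0,0,0,0,0],[0,0,0,0,0,0]]}}

```text
t: 9.35
position: [0.6135, -0.2433, 0.3132]
tool_rot: [0.975, -0.224, -0.003, -0.0]
contact_force: [-0.1, 0.5, -0.2]
opening: -0.0002
```

```bash
python3 - <<'E'
from h import *
go(kil(.05,0,.31),KY,0); print(tokil(ctrl.sense()['position']))
im=ctrl.get_image('scene'); pp('scene',['kiln_handle'])
E
```

```text
p [ 0.6135 -0.2433  0.3132] F [-0.1  0.5 -0.2] op -0.0002 t 9.3 j [-0.13  0.41  0.25 -0.   -1.42  1.25]
shift tool mm [14.5  1.8  3.1]
turn [0.03 0.33 0.64]
[0.0355 0.0016 0.3132]
scene kiln_handle [ 0.628 -0.253  0.346] 0.57
```

{"op": "servo_tool", "data": {"commands": [[0.008,0,0,0,0,0],[0.006,0,0,0,0,0],[-0.03,0,0,0,0,0],[-0.04,0,0,0,0,0],[-0.04,0,0,0,0,0],[0,0,0,0,0,0]]}}

```text
t: 10.05
position: [0.5248, -0.1998, 0.3114]
tool_rot: [0.975, -0.223, -0.004, -0.001]
contact_force: [0.8, -0.6, 0.8]
opening: 0.0
```

```bash
python3 - <<'E'
from h import *
go([.45,.293,.28],22.4,12); print(tokil(ctrl.sense()['position']))
im=save('top','t2.png'); pp('top',['kiln_handle','pad','mould_in','kiln_hinge']); rects('top','pad',.045,n=1)
T=wristT(); im=save('wrist','w2.png'); pp('wrist',['kiln_handle','pad','mould_in'])
E
```

```text
p [ 0.5248 -0.1998  0.3114] F [ 0.8 -0.6  0.8] op 0.0 t 10.1 j [-0.08  0.23 -0.01 -0.   -1.34  1.2 ]
shift tool mm [-281.6 -411.1   33.6]
turn [  4.87  11.77 -48.06]
[-0.0633  0.0011  0.3114]
top kiln_handle [0.543 0.212 0.02 ] 0.19
top mould_in [0.725 0.121 0.001] 0.69
top kiln_hinge [ 0.726  0.119 -0.001] 0.6
wrist pad [ 0.607 -0.174  0.044] 0.65
```

{"op": "servo_tool", "data": {"commands": [[-0.022,-0.032,0,0,0,0],[-0.022,-0.032,0,0,0,0],[-0.022,-0.032,0,0,0,0],[-0.022,-0.032,0,0,0,0],[-0.022,-0.032,0,0,0,0],[-0.022,-0.032,0,0,0,0],[-0.022,-0.032,0,0,0,0],[-0.022,-0.032,0,0,0,0],[-0.022,-0.032,0,0,0,0],[-0.022,-0.032,0,0,0,0],[-0.022,-0.032,0,0,0,0],[-0.022,-0.032,0,0,0,0],[-0.01,-0.022,0,0,0,-8.2],[0,0,0,0,0,-8.2],[0,0,0,0,0,-8.2],[0,0,0,0,0,-8.2],[0,0,0,0,0,-8.2],[0,0,0,0,0,-7],[0,0,0,0,0,0]], "gripper": 1}}

```text
t: 12.45
position: [0.4634, 0.3057, 0.3081]
tool_rot: [0.979, 0.205, -0.005, -0.001]
contact_force: [-0.1, 0.1, -0.0]
opening: 0.0854
```

```bash
python3 - <<'E'
from h import *
go([.484,.309,.12],22.4,12)
E
```

```text
p [0.4634 0.3057 0.3081] F [-0.1  0.1 -0. ] op 0.0854 t 12.4 j [ 0.87  0.22 -0.03 -0.01 -1.33  1.12]
shift tool mm [ 21.8   6.2 187.9]
turn [-0.39 12.49  1.24]
```

{"op": "servo_tool", "data": {"commands": [[0,0,0.02,-0.2,6.2,0.6],[0,0,0.02,-0.2,6.2,0.6],[0,0,0.03,0,0,0],[0,0,0.03,0,0,0],[0,0,0.03,0,0,0],[0,0,0,0,0,0]]}}

```text
t: 13.05
position: [0.4848, 0.3151, 0.1778]
tool_rot: [0.977, 0.184, 0.107, -0.023]
contact_force: [-0.5, -0.5, 0.5]
opening: 0.0856
```

```bash
python3 - <<'E'
from h import *
go([.485,.308,.09],22.4,12)
T=wristT(); im=ctrl.get_image('wrist'); rects('wrist','glass',.053,T,1)
E
```

```text
p [0.4848 0.3151 0.1778] F [-0.5 -0.5  0.5] op 0.0856 t 13.1 j [ 0.91  0.25 -0.41  0.16 -0.72  0.92]
shift tool mm [-21.5   7.1  85.1]
turn [-0.1  -0.6  -1.02]
wrist glass 0.97 pix [290. 220.] ctr 497 313 size 108 54 yaw 22.5
```

{"op": "servo_tool", "data": {"commands": [[-0.006,0.002,0.021,0,-0.3,-0.5],[-0.006,0.002,0.021,0,-0.3,-0.5],[-0.006,0.002,0.021,0,0,0],[-0.004,0.001,0.021,0,0,0],[0,0,0,0,0,0]]}}

```text
t: 13.65
position: [0.4928, 0.3172, 0.1069]
tool_rot: [0.974, 0.192, 0.116, -0.031]
contact_force: [-0.8, -0.1, 0.2]
opening: 0.0852
```

```bash
python3 - <<'E'
from h import *
go([.485,.308,.021],22.4,12)
E
```

```text
p [0.4928 0.3172 0.1069] F [-0.8 -0.1  0.2] op 0.0852 t 13.7 j [ 0.9   0.34 -0.51  0.21 -0.51  0.89]
shift tool mm [-30.9   6.8  80.8]
turn [-0.84 -1.77 -0.16]
```

{"op": "servo_tool", "data": {"commands": [[-0.009,0.003,0.012,-0.4,-0.9,0],[-0.009,0.003,0.012,-0.4,-0.9,0],[-0.009,0.003,0.008,0,0,0],[0,0,0,0,0,0]]}}

```text
t: 14.05
position: [0.4803, 0.3043, 0.0733]
tool_rot: [0.976, 0.191, 0.105, -0.023]
contact_force: [-0.0, -0.6, 0.0]
opening: 0.0851
```

```bash
python3 - <<'E'
from h import *
go([.485,.308,.021],22.4,12)
E
```

```text
p [0.4803 0.3043 0.0733] F [-0.  -0.6  0. ] op 0.0851 t 14.1 j [ 0.9   0.37 -0.58  0.24 -0.44  0.85]
shift tool mm [-5.6 -1.4 52.3]
turn [-0.22 -0.38 -0.24]
```

{"op": "servo_tool", "data": {"commands": [[-0.002,0,0.011,0,-0.3,-0.2],[-0.002,0,0.011,0,0,0],[-0.002,0,0.011,0,0,0],[0,0,0,0,0,0]]}}

```text
t: 14.45
position: [0.4832, 0.3075, 0.0399]
tool_rot: [0.975, 0.194, 0.105, -0.024]
contact_force: [-0.2, -1.3, 0.5]
opening: 0.0854
```

```bash
python3 - <<'E'
from h import *
go([.485,.308,.021],22.4,12)
E
```

```text
p [0.4832 0.3075 0.0399] F [-0.2 -1.3  0.5] op 0.0854 t 14.4 j [ 0.89  0.43 -0.62  0.29 -0.34  0.81]
shift tool mm [-2.2  0.3 18.9]
turn [-0.36 -0.31  0.02]
```

{"op": "servo_tool", "data": {"commands": [[-0.001,0,0.009,-0.2,-0.3,0],[-0.002,0,0.009,-0.2,0,0],[0,0,0,0,0,0]]}}

```text
t: 14.75
position: [0.4853, 0.3094, 0.0214]
tool_rot: [0.975, 0.193, 0.104, -0.02]
contact_force: [0.2, -0.0, -0.2]
opening: 0.0852
```

```bash
python3 - <<'E'
from h import *
go([.485,.308,.021],22.4,12)
T=wristT(); im=save('wrist','w3.png'); rects('wrist','glass',.053,T,1)
E
```

```text
p [0.4853 0.3094 0.0214] F [ 0.2 -0.  -0.2] op 0.0852 t 14.8 j [ 0.89  0.47 -0.64  0.35 -0.29  0.75]
shift tool mm [-0.9  1.2  0.2]
turn [ 0.   -0.11  0.03]
```

View pics/w3.png

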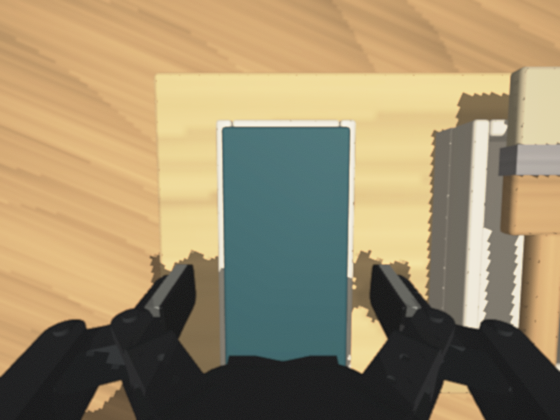

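The fingers, at columns 195 and 370, straddle the mould, which spans columns 219 to 353. The brush mould is clear. I'll close.

{"op": "servo_tool", "data": {"commands": [[0,0,0,0,0,0],[0,0,0,0,0,0],[0,0,0,0,0,0],[0,0,0,0,0,0],[0,0,0,0,0,0],[0,0,0,0,0,0],[0,0,0,0,0,0],[0,0,0,0,0,0]], "gripper": -1, "grip_force": 60}}

```text
t: 15.65
position: [0.4862, 0.3101, 0.0239]
tool_rot: [0.975, 0.193, 0.105, -0.021]
contact_force: [0.8, -0.9, -0.1]
opening: 0.0585
```

```bash
python3 - <<'E'
from h import *
go([.485,.308,.16],22.4,12)
E
```

```text
p [0.4862 0.3101 0.0239] F [ 0.8 -0.9 -0.1] op 0.0585 t 15.7 j [ 0.89  0.46 -0.64  0.35 -0.3   0.75]
shift tool mm [  27.1    1.3 -133.4]
turn [-0.06 -0.28 -0.04]
```

{"op": "servo_tool", "data": {"commands": [[0.001,0,-0.006,0,0,0],[0.002,0,-0.012,0,0,0],[0.003,0,-0.015,0,0,0],[0.003,0,-0.015,0,0,0],[0.003,0,-0.015,0,0,0],[0.003,0,-0.015,0,0,0],[0.002,0,-0.008,0,0,0],[0,0,0,0,0,0]]}}

```text
t: 16.45
position: [0.4797, 0.3049, 0.1109]
tool_rot: [0.976, 0.191, 0.097, -0.018]
contact_force: [-0.3, 1.0, -3.6]
opening: 0.0587
```

```bash
python3 - <<'E'
from h import *
go([.485,.308,.18],22.4,12)
im=save('wrist','w4.png')
E
```

```text
p [0.4797 0.3049 0.1109] F [-0.3  1.  -3.6] op 0.0587 t 16.4 j [ 0.9   0.33 -0.51  0.18 -0.57  0.91]
shift tool mm [ 19.6  -0.7 -66.6]
turn [ 0.19  0.63 -0.19]
```

View pics/w4.png

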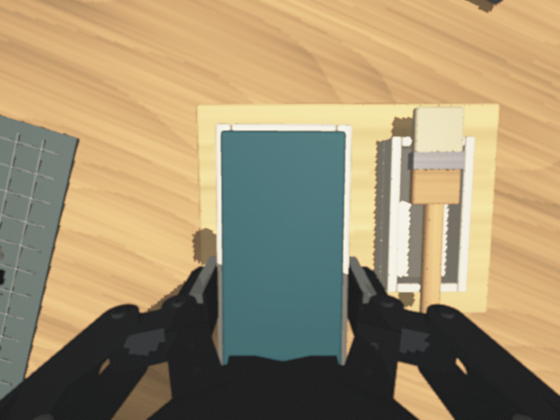

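The strip sits squarely on the lifted mould (rows 128–360). I'll go on up and across.

```bash
python3 - <<'E'
from h import *
go([.48,.305,.18],22.4,12.3); go([.50,.10,.185],22.4,12.3)
from kin import *
for p,y in (([.48,.305,.18],22.4),([.5,.1,.185],22.4),([.5,.1,.185],-26.5),(kil(-.13,.062,.17),-26.5),(kil(-.013,.062,.12),-26.5),(kil(-.013,.062,.054),-26.5)):
    q,e=ik(p,tgt(y,12.3),[.5,.4,-.4,.2,-.6,.9]); print(q.round(2),round(e,4))
E
```

```text
p [0.4794 0.3044 0.1101] F [-0.1 -0.7 -3.9] op 0.0585 t 16.5 j [ 0.9   0.33 -0.51  0.18 -0.57  0.91]
shift tool mm [ 14.5  -0.1 -68.4]
turn [ 0.23  1.   -0.19]
p [0.4794 0.3044 0.1101] F [-0.1 -0.7 -3.9] op 0.0585 t 16.5 j [ 0.9   0.33 -0.51  0.18 -0.57  0.91]
shift tool mm [-42.4 197.3 -84.2]
turn [ 0.23  1.   -0.19]
[ 0.91  0.24 -0.42  0.16 -0.73  0.94] 0.0
[ 0.54  0.13 -0.5   0.05 -0.72  1.39] 0.0
[ 0.63  0.16 -0.56  0.27 -0.78  0.29] 0.0
[ 0.17  0.15 -0.59  0.2  -0.67  0.79] 0.0
[ 0.04  0.39 -0.38  0.18 -0.62  0.94] 0.0
[ 0.03  0.47 -0.46  0.23 -0.45  0.87] 0.0
```

{"op": "servo_tool", "data": {"commands": [[0.002,0,-0.01,0,0.5,0],[0.003,0,-0.015,0,0.5,0],[0.003,0,-0.015,0,0,0],[0.002,0.003,-0.015,0,0,0],[0,0.007,-0.012,0,0,0],[-0.003,0.012,-0.005,0,0,0],[-0.004,0.016,-0.001,0,0,0],[-0.005,0.02,-0.001,0,0,0],[-0.005,0.022,-0.001,0,0,0],[-0.005,0.022,-0.001,0,0,0],[-0.005,0.022,-0.001,0,0,0],[-0.005,0.022,-0.001,0,0,0],[-0.005,0.022,-0.001,0,0,0],[-0.004,0.016,-0.001,0,0,0],[-0.003,0.01,-0.001,0,0,0],[-0.001,0.004,0,0,0,0],[0,0,0,0,0,0]]}}

```text
t: 18.2
position: [0.4995, 0.0847, 0.1859]
tool_rot: [0.976, 0.19, 0.101, -0.016]
contact_force: [-0.1, -0.1, -3.8]
opening: 0.0585
```

```bash
python3 - <<'E'
from h import *
go([.50,.10,.185],-26.5,12.3)
go([.50,.10,.185],22.4,12.3)
T=wristT(); im=ctrl.get_image('wrist'); rects('wrist','glass',ctrl.sense()['position'][2]+.029,T,1)
E
```

```text
p [0.4995 0.0847 0.1859] F [-0.1 -0.1 -3.8] op 0.0585 t 18.2 j [ 0.51  0.13 -0.5   0.05 -0.74  1.42]
shift tool mm [  5.9 -14.    2. ]
turn [-9.72  0.4  47.54]
p [0.4995 0.0847 0.1859] F [-0.1 -0.1 -3.8] op 0.0585 t 18.2 j [ 0.51  0.13 -0.5   0.05 -0.74  1.42]
shift tool mm [  5.9 -14.    2. ]
turn [ 0.47  0.61 -0.28]
wrist glass 0.87 pix [282. 245.] ctr 513 91 size 102 54 yaw 21.9
```

{"op": "servo_tool", "data": {"commands": [[0,0,0,-0.5,0,2.5],[0,0,0,-1,0.05,5],[0,0,0,-1,0.05,5],[0,0,0,-1,0.05,5],[0,0,0,-1,0.05,5],[0,0,0,-1,0.05,5],[0,0,0,-1,0.05,5],[0,0,0,-1,0.05,5],[0,0,0,-1,0.05,5],[0,0,0,-0.7,0,3.5],[0,0,0,0,0,0]]}}

```text
t: 19.4
position: [0.5004, 0.0956, 0.1859]
tool_rot: [0.969, -0.224, 0.106, 0.02]
contact_force: [-0.7, -0.3, -4.1]
opening: 0.0588
```

```bash
python3 - <<'E'
from h import *
go(kil(-.13,.062,.16),-26.5,12.3)
E
```

```text
p [0.5004 0.0956 0.1859] F [-0.7 -0.3 -4.1] op 0.0588 t 19.4 j [ 0.61  0.15 -0.56  0.27 -0.77  0.32]
shift tool mm [ 78.  193.6  41.9]
turn [-0.62 -0.05  0.43]
```

{"op": "servo_tool", "data": {"commands": [[0.002,0.005,0.001,-0.3,0,0.2],[0.004,0.011,0.002,-0.3,0,0.2],[0.007,0.017,0.004,0,0,0],[0.008,0.021,0.004,0,0,0],[0.008,0.021,0.004,0,0,0],[0.008,0.021,0.004,0,0,0],[0.008,0.021,0.005,0,0,0],[0.008,0.021,0.005,0,0,0],[0.008,0.021,0.005,0,0,0],[0.006,0.015,0.004,0,0,0],[0.004,0.01,0.002,0,0,0],[0.002,0.004,0.001,0,0,0],[0,0,0,0,0,0]]}}

```text
t: 20.7
position: [0.4839, -0.1228, 0.1598]
tool_rot: [0.969, -0.225, 0.103, 0.026]
contact_force: [0.2, 0.2, -4.1]
opening: 0.0588
```

```bash
python3 - <<'E'
from h import *
go(kil(-.013,.062,.125),-26.5,12.3)
print(tokil(ctrl.sense()['position']))
T=wristT(); im=save('wrist','w5.png'); z=ctrl.sense()['position'][2]
rects('wrist','glass',z+.029,T,2); rects('wrist','pad',.045,T,1); pp('wrist',['pad','mould_in'])
E
```

```text
p [ 0.4839 -0.1228  0.1598] F [ 0.2  0.2 -4.1] op 0.0588 t 20.7 j [ 0.15  0.15 -0.62  0.21 -0.64  0.81]
shift tool mm [111.2  -9.7  59.7]
turn [0.12 0.08 0.39]
[-0.1342  0.0517  0.1598]
wrist glass 0.9 pix [282. 246.] ctr 497 -130 size 103 54 yaw -26.6
wrist pad 0.71 pix [272.  68.] ctr 618 -179 size 95 76 yaw -26.1
wrist pad [ 0.605 -0.173  0.044] 0.7
```

View pics/w5.png

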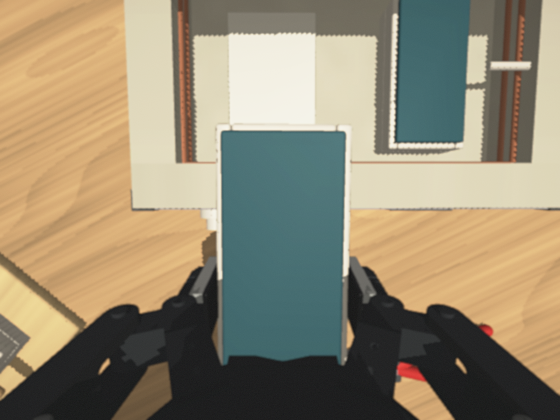

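The pad, at (272,68), is free. The mould lies straight with the kiln and the carried glass is centred on it. I'll move in above the pad.

{"op": "servo_tool", "data": {"commands": [[0.004,-0.001,0.002,0,0,0.2],[0.008,-0.001,0.004,0,0,0.2],[0.012,-0.001,0.006,0,0,0],[0.014,-0.001,0.008,0,0,0],[0.014,-0.001,0.008,0,0,0],[0.014,-0.001,0.008,0,0,0],[0.014,-0.001,0.008,0,0,0],[0.012,-0.001,0.007,0,0,0],[0.01,-0.001,0.005,0,0,0],[0.006,0,0.003,0,0,0],[0.003,0,0.001,0,0,0],[0,0,0,0,0,0]]}}

```text
t: 22.15
position: [0.6108, -0.1699, 0.1189]
tool_rot: [0.969, -0.225, 0.103, 0.025]
contact_force: [-0.6, -0.1, -3.2]
opening: 0.0586
```

```bash
python3 - <<'E'
from h import *
go(kil(-.011,.062,.10),-26.5,12.3)
print(tokil(ctrl.sense()['position']))
T=wristT(); im=ctrl.get_image('wrist'); z=ctrl.sense()['position'][2]
rects('wrist','glass',z+.029,T,2); pp('wrist',['mould_in','glass_in'])
E
```

```text
p [ 0.6108 -0.1699  0.1189] F [-0.6 -0.1 -3.2] op 0.0586 t 22.1 j [ 0.03  0.41 -0.35  0.17 -0.63  0.96]
shift tool mm [-15.    4.   16.1]
turn [0.08 0.07 0.35]
[0.0003 0.0661 0.1189]
wrist glass 0.83 pix [282. 247.] ctr 623 -177 size 103 53 yaw -26.8
wrist mould_in [ 0.55  -0.287  0.046] 0.69
```

{"op": "servo_tool", "data": {"commands": [[-0.004,0.001,0.003,0,0,0.2],[-0.005,0.002,0.005,0,0,0.1],[-0.005,0.001,0.007,0,0,0],[-0.002,0,0.008,0,0,0],[-0.002,0,0.008,0,0,0],[-0.001,0,0.005,0,0,0],[0,0,0,0,0,0]]}}

```text
t: 23.05
position: [0.5958, -0.1677, 0.0773]
tool_rot: [0.968, -0.227, 0.103, 0.025]
contact_force: [-0.3, 0.2, -3.4]
opening: 0.0586
```

```bash
python3 - <<'E'
from h import *
go(kil(-.011,.062,.054),-26.5,12.3)
print(tokil(ctrl.sense()['position']))
E
```

```text
p [ 0.5958 -0.1677  0.0773] F [-0.3  0.2 -3.4] op 0.0586 t 23.1 j [ 0.03  0.44 -0.44  0.21 -0.51  0.91]
shift tool mm [-1.9 -0.5 23.4]
turn [0.06 0.09 0.09]
[-0.0141  0.0615  0.0773]
```

{"op": "servo_tool", "data": {"commands": [[-0.001,0,0.006,0,0,0],[0,0,0.006,0,0,0],[0,0,0.005,0,0,0],[0,0,0.003,0,0,0],[0,0,0,0,0,0]]}}

```text
t: 23.55
position: [0.6, -0.1694, 0.0558]
tool_rot: [0.968, -0.227, 0.104, 0.025]
contact_force: [0.7, -0.6, -3.5]
opening: 0.059
```

```bash
python3 - <<'E'
from h import *
go(kil(-.011,.062,.053),-26.5,12.3)
print(tokil(ctrl.sense()['position']))
E
```

```text
p [ 0.6    -0.1694  0.0558] F [ 0.7 -0.6 -3.5] op 0.059 t 23.6 j [ 0.03  0.47 -0.45  0.23 -0.46  0.89]
shift tool mm [-2.  -0.2  2.5]
turn [0.05 0.03 0.11]
[-0.0096  0.0618  0.0558]
```

{"op": "servo_tool", "data": {"commands": [[-0.001,0,0.002,0,0,0],[-0.001,0,0.001,0,0,0],[0,0,0.001,0,0,0],[0,0,0,0,0,0]]}}

```text
t: 23.95
position: [0.6001, -0.1691, 0.0541]
tool_rot: [0.968, -0.227, 0.106, 0.025]
contact_force: [-0.2, 0.7, -3.6]
opening: 0.0583
```

```bash
python3 - <<'E'
from h import *
go(kil(-.011,.062,.053),-26.5,12.3)
print(tokil(ctrl.sense()['position']))
E
```

```text
p [ 0.6001 -0.1691  0.0541] F [-0.2  0.7 -3.6] op 0.0583 t 23.9 j [ 0.03  0.48 -0.46  0.24 -0.45  0.88]
shift tool mm [-1.6  0.1  0.8]
turn [-0.03 -0.2   0.11]
[-0.0096  0.0621  0.0541]
```

Still no contact (−3.6 N is the load), so I'll go a little lower.

{"op": "servo_tool", "data": {"commands": [[0,0,0.0015,0,-0.1,0],[0,0,0.0015,0,-0.1,0],[0,0,0.0015,0,0,0],[0,0,0,0,0,0]]}}

```text
t: 24.35
position: [0.6002, -0.1689, 0.0542]
tool_rot: [0.968, -0.227, 0.105, 0.025]
contact_force: [0.3, 0.1, -3.5]
opening: 0.0587
```

{"op": "servo_tool", "data": {"commands": [[-0.001,0,0.004,0,0,0],[0,0,0,0,0,0]]}}

```text
t: 24.55
position: [0.6009, -0.1688, 0.0549]
tool_rot: [0.968, -0.227, 0.107, 0.025]
contact_force: [-0.1, -0.5, -4.1]
opening: 0.0583
```

{"op": "servo_tool", "data": {"commands": [[0,0,0.004,0,0,0]]}}

```text
t: 24.65
position: [0.6019, -0.169, 0.0538]
tool_rot: [0.968, -0.226, 0.108, 0.025]
contact_force: [-21.9, 14.0, 38.7]
opening: 0.0587
```

Contact is confirmed at 39 N upward. I'll relax and release.

{"op": "servo_tool", "data": {"commands": [[0,0,0,0,0,0],[0,0,0,0,0,0]]}}

```text
t: 24.85
position: [0.6023, -0.1687, 0.0541]
tool_rot: [0.968, -0.226, 0.109, 0.025]
contact_force: [-0.4, 0.1, -1.2]
opening: 0.0586
```

{"op": "servo_tool", "data": {"commands": [[0,0,0,0,0,0],[0,0,0,0,0,0],[0,0,0,0,0,0],[0,0,0,0,0,0],[0,0,0,0,0,0],[0,0,0,0,0,0]], "gripper": 1}}

```text
t: 25.45
position: [0.6052, -0.169, 0.0533]
tool_rot: [0.968, -0.226, 0.11, 0.025]
contact_force: [-0.4, -0.1, -1.6]
opening: 0.0852
```

```bash
python3 - <<'E'
from h import *
go(kil(-.011,.062,.15),-26.5,12.3)
T=wristT(); im=save('wrist','w6.png')
rects('wrist','glass',.083,T,2); pp('wrist',['mould_in','mould_1','glass'])
E
```

```text
p [ 0.6052 -0.169   0.0533] F [-0.4 -0.1 -1.6] op 0.0852 t 25.4 j [ 0.03  0.48 -0.46  0.24 -0.44  0.87]
shift tool mm [ 16.    2.3 -95.5]
turn [-0.17 -0.68  0.23]
wrist glass 0.89 pix [285. 248.] ctr 616 -177 size 99 54 yaw -26.7
wrist mould_in [ 0.549 -0.287  0.046] 0.98
wrist glass [ 0.613 -0.175  0.076] 0.64
```

View pics/w6.png

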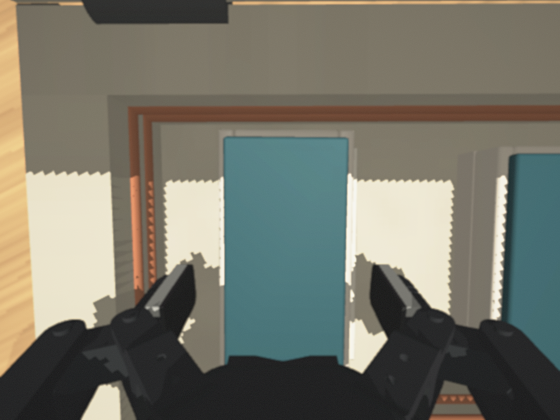

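The mould stands on the pad with its strip in place (columns 222–350), and the neighbour is untouched. I'll retreat up and out.

{"op": "servo_tool", "data": {"commands": [[0.001,0,-0.01,0,0,0],[0.002,0,-0.015,0,0,0],[0.001,0,-0.02,0,0,0],[0,0,-0.025,0,0,0],[0,0,-0.03,0,0,0],[-0.01,0,-0.03,0,0,0],[-0.02,0,-0.03,0,0,0],[-0.03,0,-0.03,0,0,0],[-0.03,0,-0.03,0,-6,0],[-0.03,0,-0.03,0,-6,0],[0,0,0,0,0,0]]}}

```text
t: 26.8
position: [0.4462, -0.0926, 0.2894]
tool_rot: [0.974, -0.225, 0.005, -0.002]
contact_force: [0.6, -0.9, 0.4]
opening: 0.0857
```

```bash
python3 - <<'E'
from h import *
go(kil(-.12,.0,.42),KY-90,0); print(tokil(ctrl.sense()['position']))
for c in('scene','top'): im=ctrl.get_image(c); pp(c,['kiln_handle','glass','mould_1','brush'])
from kin import *
for y in (KY-90,):
  for phi in (1.27,1.0,.6,.3,0):
    a=phi+.1349; p=kil(.106-.2604*np.cos(a),0,.092+.2604*np.sin(a)-.019)
    q,e=ik(p,tgt(y,0),[-.1,.4,.2,0,-1.4,-.3]); print(phi,tokil(p),q.round(2),round(e,4))
E
```

```text
p [ 0.4462 -0.0926  0.2894] F [ 0.6 -0.9  0.4] op 0.0857 t 26.8 j [ 0.15  0.04 -0.29  0.   -1.23  0.96]
shift tool mm [  62.2   61.6 -130.4]
turn [-0.68 -0.12 90.46]
[-0.1815  0.062   0.2894]
scene kiln_handle [ 0.637 -0.26   0.351] 0.62
scene kiln_handle [ 0.608 -0.171  0.078] 0.62
scene kiln_handle [ 0.555 -0.281  0.041] 0.32
scene glass [ 0.608 -0.172  0.08 ] 0.62
scene mould_1 [0.852 0.032 0.   ] 0.68
scene mould_1 [ 0.612 -0.172  0.045] 0.65
scene mould_1 [0.54  0.21  0.019] 0.58
scene brush [0.538 0.211 0.042] 0.96
scene brush [0.538 0.207 0.019] 0.58
scene brush [ 0.618 -0.177  0.081] 0.19
top kiln_handle [ 0.64  -0.256  0.349] 0.66
top glass [ 0.614 -0.172  0.077] 0.98
top mould_1 [ 0.61  -0.173  0.043] 0.92
top mould_1 [ 0.853  0.024 -0.001] 0.71
top mould_1 [0.541 0.219 0.017] 0.6
top brush [0.545 0.211 0.05 ] 0.89
1.27 [0.063  0.     0.3298] [-0.15  0.45  0.35  0.   -1.47 -0.32] 0.0
1.0 [-0.0039  0.      0.3091] [-0.11  0.34  0.12 -0.   -1.36 -0.35] 0.0
0.6 [-0.0872  0.      0.2476] [-0.06  0.23 -0.18 -0.   -1.16 -0.4 ] 0.0
0.3 [-0.1302  0.      0.1827] [-0.02  0.21 -0.38 -0.   -0.99 -0.44] 0.0
0 [-0.152  0.     0.108] [-0.    0.27 -0.52 -0.   -0.78 -0.46] 0.0
```

{"op": "servo_tool", "data": {"commands": [[0,0,-0.013,-0.6,0,8.3],[0,0,-0.013,0,0,8.3],[0,0,-0.013,0,0,8.3],[0,0,-0.013,0,0,8.3],[0,0,-0.013,0,0,8.3],[0,0,-0.013,0,0,8.3],[0,0,-0.013,0,0,8.3],[0,0,-0.013,0,0,8.3],[0,0,-0.013,0,0,8.3],[0,0,-0.013,0,0,8.3],[0,0,-0.01,0,0,6],[0,0,0,0,0,0]], "gripper": 0.05}}

```text
t: 28.5
position: [0.4473, -0.0928, 0.4229]
tool_rot: [-0.512, 0.859, -0.001, -0.011]
contact_force: [-0.2, -0.8, -0.4]
opening: 0.045
```

```bash
python3 - <<'E'
from h import *
go(kil(.0644,0,.42),KY-90,0); print(tokil(ctrl.sense()['position']))
E
```

```text
p [ 0.4473 -0.0928  0.4229] F [-0.2 -0.8 -0.4] op 0.045 t 28.5 j [ 0.16  0.02  0.    0.01 -1.57 -0.66]
shift tool mm [  54.  -246.8    1.8]
turn [ 0.54 -1.11 -1.91]
[-0.1804  0.0622  0.4229]
```

{"op": "servo_tool", "data": {"commands": [[0.006,-0.028,0,0.3,-0.5,-1],[0.006,-0.028,0,0.2,-0.5,-0.9],[0.006,-0.028,0,0,0,0],[0.006,-0.028,0,0,0,0],[0.006,-0.028,0,0,0,0],[0.006,-0.028,0,0,0,0],[0.006,-0.028,0,0,0,0],[0.006,-0.028,0,0,0,0],[0.005,-0.02,0,0,0,0],[0,0,0,0,0,0]]}}

```text
t: 29.5
position: [0.6502, -0.2537, 0.4089]
tool_rot: [-0.539, 0.842, 0.006, -0.006]
contact_force: [0.3, -0.4, -1.1]
opening: 0.045
```

```bash
python3 - <<'E'
from h import *
go(kil(.0644,0,.331),KY-90,0); print(tokil(ctrl.sense()['position']))
T=wristT(); im=save('wrist','w7.png')
d=ctrl.silhouettes('wrist','kiln_handle'); pp('wrist',['kiln_handle'])
E
```

```text
p [ 0.6502 -0.2537  0.4089] F [ 0.3 -0.4 -1.1] op 0.045 t 29.5 j [-0.14  0.49  0.6  -0.   -1.7  -0.29]
shift tool mm [ 8.3  7.6 78.1]
turn [ 0.93 -0.17  1.69]
[0.073  0.0088 0.4089]
wrist kiln_handle [ 0.638 -0.259  0.347] 0.56
```

View pics/w7.png

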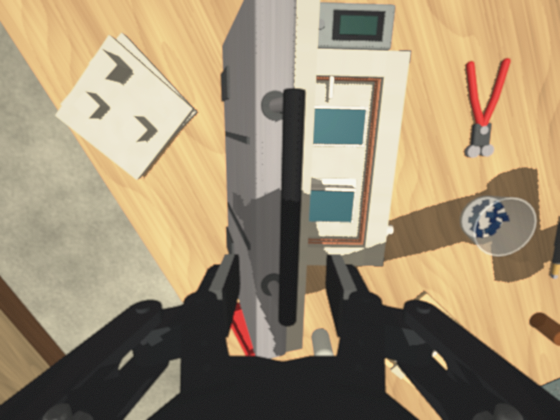

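```bash
python3 - <<'E'
from h import *
T=wristT()
for z in (.345,.35): print([tokil(p).tolist() for p in plane('wrist',[(293,90),(288,325),(272,105),(272,287)],z,T)])
E
```

```text
[[0.0647, -0.086, 0.345], [0.0615, 0.0959, 0.345], [0.0783, -0.0762, 0.345], [0.0755, 0.0605, 0.345]]
[[0.065, -0.0855, 0.35], [0.0618, 0.0921, 0.35], [0.0782, -0.076, 0.35], [0.0755, 0.0575, 0.35]]
```

The bar runs from (293,90) to (288,325) between the open fingers, and its middle is at kiln x ≈ 0.064. I'll descend over it.

{"op": "servo_tool", "data": {"commands": [[0.004,0.005,0,0.5,0,1],[0.004,0.005,0.005,0.4,0,0.7],[0,0,0.015,0,0,0],[0,0,0.015,0,0,0],[0,0,0,0,0,0]]}}

```text
t: 30.15
position: [0.6321, -0.2521, 0.3819]
tool_rot: [-0.529, 0.849, -0.005, 0.003]
contact_force: [0.2, 0.2, -0.7]
opening: 0.0448
```

```bash
python3 - <<'E'
from h import *
go(kil(.0635,0,.331),KY-90,0); print(tokil(ctrl.sense()['position']))
E
```

```text
p [ 0.6321 -0.2521  0.3819] F [ 0.2  0.2 -0.7] op 0.0448 t 30.1 j [-0.14  0.43  0.44  0.   -1.57 -0.31]
shift tool mm [ 2.1 -6.9 50.9]
turn [-0.6  -0.03  0.4 ]
[0.0561 0.0021 0.3819]
```

{"op": "servo_tool", "data": {"commands": [[0.001,-0.003,0.013,-0.3,0,0.2],[0,-0.002,0.014,0,0,0],[0,-0.001,0.014,0,0,0],[0,0,0.01,0,0,0],[0,0,0,0,0,0]]}}

```text
t: 30.65
position: [0.6374, -0.255, 0.3328]
tool_rot: [-0.529, 0.849, -0.005, 0.004]
contact_force: [0.7, -0.9, 0.4]
opening: 0.0448
```

```bash
python3 - <<'E'
from h import *
go(kil(.0635,0,.331),KY-90,0); print(tokil(ctrl.sense()['position']))
im=ctrl.get_image('top'); pp('top',['kiln_handle'])
E
```

```text
p [ 0.6374 -0.255   0.3328] F [ 0.7 -0.9  0.4] op 0.0448 t 30.6 j [-0.14  0.45  0.35  0.   -1.46 -0.31]
shift tool mm [ 1.9 -1.4  1.9]
turn [-0.68  0.06  0.37]
[0.0621 0.0019 0.3328]
```

Bar straddled; closing with the minimum grip force.

{"op": "servo_tool", "data": {"commands": [[0,0,0,0,0,0],[0,0,0,0,0,0],[0,0,0,0,0,0],[0,0,0,0,0,0],[0,0,0,0,0,0]], "gripper": -1, "grip_force": 25}}

```text
t: 31.25
position: [0.6388, -0.2557, 0.3366]
tool_rot: [-0.529, 0.849, -0.007, 0.006]
contact_force: [0.6, -0.1, -1.3]
opening: 0.0141
```

```bash
cat > arc.py <<'E'
from h import *
s=ctrl.sense(); k=tokil(s['position']); print('t',s['t'],k,'op',round(s['opening'],4),'F',s['contact_force'].round(1) if hasattr(s['contact_force'],'round') else s['contact_force'])
Rm=R.from_quat(s['tool_rot']); a=np.arctan2(k[2]+.019-.092,.106-k[0]); r=np.hypot(k[2]+.019-.092,.106-k[0]); print('phi',(a-.1349).round(3),'r',r.round(4),'turn',np.degrees((Rm.inv()*tgt(KY-90,0)).as_rotvec()).round(1))
import sys
# waypoints: tool dy=-dx_kiln, dz tool=-dz
d=float(sys.argv[1]); n=int(sys.argv[2]); P=[np.array([.106-.2604*np.cos(b),.092+.2604*np.sin(b)-.019]) for b in a-d*np.arange(n+1)]
cur=np.array([k[0],k[2]])
for i in range(n): print(np.round(((P[i]-P[i+1])[0]*1000,(P[i]-P[i+1])[1]*1000),1).tolist(),end=' ')
e=P[0]-cur; print('\nradial err mm',(e*1000).round(1))
E
python3 arc.py .05 8
```

```text
t 31.25 [0.0637 0.0019 0.3366] op 0.0141 F [ 0.6 -0.1 -1.3]
phi 1.277 r 0.267 turn [-1.1  0.1  0.4]
[12.8, 2.4] [12.7, 3.0] [12.5, 3.6] [12.3, 4.3] [12.1, 4.9] [11.8, 5.5] [11.5, 6.1] [11.2, 6.6] 
radial err mm [ 1.  -6.5]
```

{"op": "servo_tool", "data": {"commands": [[0,0.012,0.002,0,0,0],[0,0.0127,0.003,0,0,0],[0,0.0125,0.0036,0,0,0],[0,0.0123,0.0043,0,0,0],[0,0.0121,0.0049,0,0,0],[0,0.0118,0.0055,0,0,0]]}}

```text
t: 31.85
position: [0.5803, -0.227, 0.318]
tool_rot: [-0.529, 0.848, -0.02, 0.015]
contact_force: [0.8, -1.7, -0.0]
opening: 0.0144
```

```bash
sed -i 's/+\.019-/+.0125-/g; s/-\.019\]/-.0125]/' arc.py; python3 arc.py .05 8
```

```text
t 31.85 [-0.0015  0.0015  0.318 ] op 0.0144 F [ 0.8 -1.7 -0. ]
phi 1.012 r 0.2616 turn [-2.9  0.2  0.4]
[11.7, 5.6] [11.4, 6.2] [11.1, 6.8] [10.8, 7.3] [10.4, 7.9] [10.0, 8.4] [9.5, 8.9] [9.1, 9.3] 
radial err mm [ 0.5 -1.1]
```

{"op": "servo_tool", "data": {"commands": [[0,0.0117,0.0056,-0.4,0,0],[0,0.0114,0.0062,-0.4,0,0],[0,0.0111,0.0068,-0.4,0,0],[0,0.0108,0.0073,-0.4,0,0],[0,0.0104,0.0079,-0.4,0,0],[0,0.01,0.0084,-0.4,0,0]]}}

```text
t: 32.45
position: [0.5275, -0.201, 0.2821]
tool_rot: [-0.53, 0.848, -0.014, 0.012]
contact_force: [-0.4, -0.3, 1.5]
opening: 0.0138
```

```bash
python3 arc.py .05 8
```

```text
t 32.45 [-0.0604  0.0011  0.2821] op 0.0138 F [-0.4 -0.3  1.5]
phi 0.748 r 0.2622 turn [-2.1  0.4  0.5]
[9.9, 8.5] [9.4, 9.0] [9.0, 9.5] [8.5, 9.9] [8.0, 10.3] [7.4, 10.7] [6.9, 11.0] [6.3, 11.4] 
radial err mm [ 1.1 -1.4]
```

{"op": "servo_tool", "data": {"commands": [[0,0.0095,0.0085,-0.3,0,0],[0,0.0092,0.009,-0.3,0,0],[0,0.0088,0.0095,-0.3,0,0],[0,0.0085,0.0099,-0.3,0,0],[0,0.008,0.0103,-0.3,0,0],[0,0.0074,0.0107,-0.3,0,0]]}}

```text
t: 33.05
position: [0.4848, -0.1801, 0.2284]
tool_rot: [-0.53, 0.848, -0.007, 0.01]
contact_force: [-2.4, -0.4, 1.6]
opening: 0.0137
```

```bash
python3 arc.py .05 8
```

```text
t 33.05 [-0.1079  0.0008  0.2284] op 0.0137 F [-2.4 -0.4  1.6]
phi 0.473 r 0.2606 turn [-1.3  0.5  0.6]
[7.2, 10.9] [6.6, 11.2] [6.0, 11.5] [5.5, 11.8] [4.9, 12.1] [4.3, 12.3] [3.6, 12.5] [3.0, 12.7] 
radial err mm [ 0.2 -0.1]
```

{"op": "servo_tool", "data": {"commands": [[0,0.0072,0.0105,0,0,0],[0,0.0066,0.0108,0,0,0],[0,0.006,0.0112,0,0,0],[0,0.0053,0.0115,0,0,0],[0,0.0047,0.0115,0,0,0],[0,0.0041,0.0115,0,0,0]]}}

```text
t: 33.65
position: [0.4542, -0.1649, 0.1573]
tool_rot: [-0.53, 0.848, -0.009, 0.011]
contact_force: [-0.4, -0.4, -0.2]
opening: 0.0145
```

```bash
python3 arc.py .03 8
```

```text
t 33.65 [-0.1421  0.0007  0.1573] op 0.0145 F [-0.4 -0.4 -0.2]
phi 0.169 r 0.26 turn [-1.5  0.5  0.6]
[2.2, 7.5] [2.0, 7.6] [1.8, 7.6] [1.5, 7.7] [1.3, 7.7] [1.1, 7.7] [0.8, 7.8] [0.6, 7.8] 
radial err mm [-0.4  0.1]
```

{"op": "servo_tool", "data": {"commands": [[0,0.002,0.0075,0,0,0],[0,0.002,0.0076,0,0,0],[0,0.0018,0.0076,0,0,0],[0,0.0015,0.0065,0,0,0],[0,0.001,0.005,0,0,0],[0,0.001,0.005,0,0,0]]}}

```text
t: 34.25
position: [0.4456, -0.1608, 0.1141]
tool_rot: [-0.53, 0.848, -0.008, 0.01]
contact_force: [-0.1, -0.9, -0.5]
opening: 0.0139
```

```bash
python3 arc.py .03 3
```

```text
t 34.25 [-0.1516  0.0007  0.1141] op 0.0139 F [-0.1 -0.9 -0.5]
phi -0.001 r 0.2599 turn [-1.4  0.5  0.6]
[0.9, 7.8] [0.7, 7.8] [0.5, 7.8] 
radial err mm [-0.5  0.1]
```

Press down lightly to confirm the lid is seated.

{"op": "servo_tool", "data": {"commands": [[0,0,0.004,0,0,0],[0,0,0.004,0,0,0]]}}

```text
t: 34.45
position: [0.4456, -0.1608, 0.1124]
tool_rot: [-0.532, 0.847, -0.008, 0.008]
contact_force: [-15.3, 9.4, 42.8]
opening: 0.0135
```

{"op": "servo_tool", "data": {"commands": [[0,0,0,0,0,0],[0,0,0,0,0,0],[0,0,0,0,0,0],[0,0,0,0,0,0],[0,0,0,0,0,0]], "gripper": -0.1}}

```text
t: 34.95
position: [0.4461, -0.1602, 0.1131]
tool_rot: [-0.532, 0.847, -0.009, 0.009]
contact_force: [-0.0, 0.4, 0.1]
opening: 0.0386
```

{"op": "servo_tool", "data": {"commands": [[0,0,-0.008,0,0,0],[0,0,-0.012,0,0,0],[0,0,-0.015,0,0,0],[0,0,-0.02,0,0,0],[0,0,-0.03,0,0,0],[0,0,-0.04,0,0,0],[0,0.02,-0.04,0,0,0],[0,0.02,-0.03,0,0,0],[0,0,0,0,0,0],[0,0,0,0,0,0]]}}

```text
t: 35.95
position: [0.4034, -0.142, 0.3171]
tool_rot: [-0.531, 0.847, -0.008, 0.008]
contact_force: [-0.2, -0.8, -0.5]
opening: 0.0385
```

```bash
python3 - <<'E'
from h import *
st(); im=save('scene','s9.png'); pp('scene',['kiln_handle','brush','mould_2','glue'])
im=ctrl.get_image('top'); pp('top',['kiln_handle','brush'])
E
```

```text
t 35.95 p [ 0.4034 -0.142   0.3171] q [-0.5314  0.8471 -0.0079  0.0078] F [-0.2 -0.8 -0.5] op 0.03850490411067091 j [ 0.049 -0.031 -0.298  0.006 -1.282 -0.501]
scene kiln_handle [ 0.442 -0.161  0.127] 0.69
scene brush [0.536 0.209 0.045] 0.97
scene mould_2 [0.85 0.03 0.  ] 0.95
scene mould_2 [0.54  0.208 0.02 ] 0.81
scene glue [ 0.726  0.12  -0.003] 0.71
top kiln_handle [ 0.44  -0.159  0.13 ] 0.64
top brush [0.543 0.211 0.05 ] 0.8
```

View pics/s9.png

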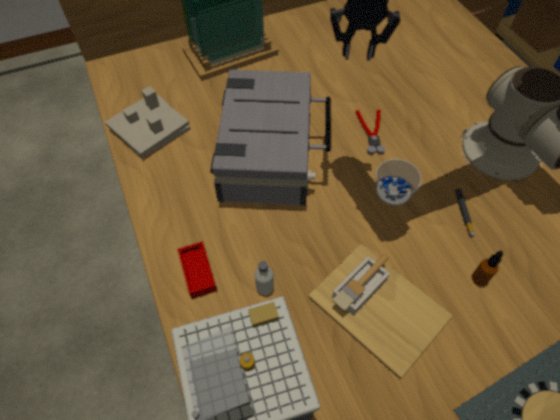

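The lid is shut, with its handle at z ≈ 0.127 m. The brush mould (360,285) and glue bottle (264,278) haven't moved, and the hand is clear.

```bash
python3 -c "
from plant import ctrl
print(ctrl.hand_in())"
```

```text
the job is handed in; nothing more can be done
None
```

The mould with the glass is on the pad in the free half of the kiln, the lid is shut, and the job is handed in at about 36 s of the 61 s; no verdict is reported.

**What I did:**
- I pushed the lid further open, to about 1.28 rad, to make room for the hand.
- I gripped the mould with the hand leaning back about 12°, carried it level and set it on the pad.
- I then held the bar handle and lowered the lid along its arc at about 0.5 rad/s.

**Last checks:**
- **Mould and glass:** before the lid was closed, the cameras put the mould about 3 mm from the pad centre. It was within about 1° of straight, and the strip was centred on it to within a few mm.
- **Lid:** the handle is at 0.127–0.130 m, against 0.127 m for shut. A downward press met 43 N, so it is seated.
- **Other things:** the brush, its mould and the glue bottle are where they started, to within a few mm. The kiln's own mould was last seen in place before the lid was closed.

**What did not go to plan:**
- A first lean of 28° ran into the limit of joint 5. I backed off before touching anything and used 12° instead.
- The force reading did not show the mould touching the pad at first, so I pressed it down to about 39 N briefly.
- With the lid shut, I could not check inside the kiln again.

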